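Sweep casting offcuts into the catch drawer and shut it

TASK

Clear the metal scrap off the work board: with the fingertips, sweep the three casting offcuts across the board and over its open front edge into the pulled-out catch drawer below, then push the drawer fully shut. Sweep the pieces along the board, do not pick them up, and leave the plaster model standing on the board, and the bowl and spray can beside it, where they are.

Things in the scene. Friction and masses are not known exactly. Their poses are not given: they have to be found in the camera images.
- bench_unit: Work unit fixed to the bench: pale beech board 220 mm deep (x) by 290 mm wide (y) over a catch drawer. Origin: centre of its underside, on the bench; the board's flat top is 75 mm above it. A rim 10 mm thick, 12 mm high stands on the board's back (inner face x = +100 mm) and sides (inner faces y = +/-135 mm). The front edge is open.
- front_edge (a point): Middle of the board's open front edge, on its top face, at x = -110 mm of the unit; axes as the unit's. The unit's -x points from here out over the pulled-out drawer.
- drawer (a joint): Catch drawer's opening in m: 0 is fully shut (mechanical stop), larger is pulled out towards the unit's -x; starts 75 to 105 mm out, end stop at 110 mm. Slides with about 2 N of friction and stays where it is left. It has no handle, only a shallow notch in the top of its front.
- drawer_floor (a point): Centre of the drawer's inner floor, on its upper face, 9 mm above the bench; axes along those of the unit. Inside, the white drawer is 190 mm deep (x) and 252 mm wide (y); its walls rise 38 mm above the floor, and it has no cover where it stands out in front of the board.
- drawer_front (a point): Point on the outer face (towards the unit's -x) of the drawer's wooden front panel, at mid-width, 40 mm above the bench. The panel is 290 mm wide and 10 mm thick and reaches from 4 to 58 mm above the bench, only to 44 mm in the 70 mm wide notch at its middle. When shut, its outer face is 10 mm in front of the board's front edge.
- button_small_center (a point): Small cast-metal button standing on the board: a round disc 24 mm across and 6 mm high that tapers to one upright stub 7 mm thick in its middle; 22 mm high in all, about 28 g. This point is at half its height (11 mm above the board).
- button_large_center (a point): Large cast-metal button standing on the board: a round disc 30 mm across and 7 mm high, domed, with two short stubs that spread like a V; 24 mm high in all, about 45 g. This point is at half its height (12 mm above the board).
- runner_bar_center (a point): Cast-metal runner bar lying flat on the board: a round bar 8 mm thick and 38 mm long (along its y) with two 14 mm side stubs of the same thickness towards its +x, like a U, 22 mm across; about 20 g. This point is its balance point, 3.5 mm from the bar's centre line towards the stubs, 4 mm above the board.
- model_center (a point): Sectional plaster model, to be left alone: a block 24 mm (x) by 40 mm (y) with three teeth on it, 29 mm high, about 50 g, standing loose on the board among the offcuts. This point is 14 mm above the board.
- bowl: Red mixing bowl, to be left alone: 116 mm across, 70 mm high, on the bench. Origin: centre of its underside.
- spray_can: Spray can, to be left alone: 54 mm across, 170 mm high, on the bench. Origin: centre of its underside.

How it is judged:
On the way:
1. all three offcuts lie in the catch drawer while it is still open (x of button_small_center in the frame of drawer_floor between -0.1 and 0.1 m and y of button_small_center in the frame of drawer_floor between -0.131 and 0.131 m and z of button_small_center in the frame of drawer_floor between -0.003 and 0.035 m and x of button_large_center in the frame of drawer_floor between -0.1 and 0.1 m and y of button_large_center in the frame of drawer_floor between -0.131 and 0.131 m and z of button_large_center in the frame of drawer_floor between -0.003 and 0.035 m and x of runner_bar_center in the frame of drawer_floor between -0.1 and 0.1 m and y of runner_bar_center in the frame of drawer_floor between -0.131 and 0.131 m and z of runner_bar_center in the frame of drawer_floor between -0.003 and 0.035 m and value of joint drawer above 0.03 m), for 0.2 s.
At the end, for the whole second after the job is handed in: All three offcuts lie at rest inside the catch drawer, the drawer is shut to within 6 mm, the plaster model still stands upright within 12 mm of where it was, and the bowl and spray can are within 15 mm of where they were (x of button_small_center in the frame of drawer_floor between -0.1 and 0.1 m and y of button_small_center in the frame of drawer_floor between -0.131 and 0.131 m and z of button_small_center in the frame of drawer_floor between -0.003 and 0.035 m and x of button_large_center in the frame of drawer_floor between -0.1 and 0.1 m and y of button_large_center in the frame of drawer_floor between -0.131 and 0.131 m and z of button_large_center in the frame of drawer_floor between -0.003 and 0.035 m and x of runner_bar_center in the frame of drawer_floor between -0.1 and 0.1 m and y of runner_bar_center in the frame of drawer_floor between -0.131 and 0.131 m and z of runner_bar_center in the frame of drawer_floor between -0.003 and 0.035 m and value of joint drawer below 0.006 m and linear speed of each of button_small, button_large, runner_bar below 0.02 m/s and distance of model_center from where it was at the start of the episode below 0.012 m and angle between model_center's own z axis and vertical below 0.2 rad and distance of each of bowl, spray_can from where it was at the start of the episode below 0.015 m); the robot touches nothing.
It fails at once if an offcut is picked up (its middle rises more than 25 mm above the board) (height (world z) of any of button_small_center, button_large_center, runner_bar_center above 0.1 m).
It fails at once if the plaster model is pushed more than 12 mm or tipped (distance of model_center from where it was at the start of the episode above 0.012 m or angle between model_center's own z axis and vertical above 0.35 rad).
It fails at once if the bowl or the spray can is moved more than 15 mm (distance of any of bowl, spray_can from where it was at the start of the episode above 0.015 m).
It also fails if it takes over 67 s, if anything falls off the work surface, if the arm or the gripper's body presses on something with over 40 N, if the wrist force passes 120 N, or if a joint passes its speed limit or range.

ROBOT

A 6-joint arm with a two-finger parallel gripper is mounted at the origin on the work surface. World frame = base frame: x ahead of the robot, y to its left, z up, the work surface at z = 0. Lengths are in m, angles in rad, forces in N, time in s.
With the tool pointing down it reaches from about 0.25 to 0.85 m from the base axis. Payload 12.5 kg.
Tool frame: the origin (TCP) lies at the very end of the fingers, on their centre line; the grasp point (between the pads) lies 19 mm behind it; z points along the fingers, y is the direction in which the jaws open and shut (so a half turn about z gives the same grasp; the last joint's range is limited). The gripper opens to 93 mm and grips with 3 to 60 N. Pads are 15 mm wide; open, the fingers measure 128 mm over their backs; the gripper's body (75 mm by 188 mm) begins 65 mm behind the grasp point.
Start: joints at [1.084, 0.351, 1.652, -0, 1.139, -0.085], TCP at [0.215, 0.506, 0.219] pointing down, gripper open.
Joint ranges: [-2.75, 2.75], [-0.79, 2.1], [0.01, 2.65], [-1.57, 4.71], [0.07, 3.14], [-2.87, 2.87]. Speed limits (rad/s): [2.22, 2.22, 2.79, 3.14, 3.14, 3.14].

INTERFACE

Orientations are given as a unit quaternion [x, y, z, w].
In Python, from plant import ctrl gives the robot as it stands. The module is installed in compiled form; this text tells all that it offers.
- The arm moves only by the shell command python3 -m pendant 'ROWS' [FORCE]. ROWS is JSON, a list of rows, each an object with "rotation": the turn, a rotation vector about the tool's x, y, z in rad, a list of three; "dp": the shift along the tool's x, y, z in mm, a list of three; "hand": the closure, from -1 (fully open) to 1 (shut), so that 0 is half open. In form: [{"rotation": [wx, wy, wz], "dp": [tx, ty, tz], "hand": hand}, ...]. A call has 1 to 10 rows; each row is the pose to reach, as a shift and turn from the pose commanded when the call began, along the tool's axes at that moment; what a row does not reach only later rows make up. A row lasts 1/10 s, in which the tool goes at most 50 mm and 8.59 degrees, less where a joint would pass 70% of its speed; a pose out of reach is approached as far as the arm can. A call with a gripper value outside its range is refused whole. The fingers move at their own pace and stop on an object; FORCE is the grip in N (left out, the last holds). Time passes only in rows, so rows that repeat a pose let the fingers close. It gives the time, the measured TCP pose, the force and the opening at its end, in the units of the state.
- ctrl.sense(): the state, without advancing time (a new reading comes with each control period).
- ctrl.camera(name): name is "side" or "top" or "wrist"; returns (picture, depth): 420x560x3 uint8, blue, green, red; 420x560 float32, m along the optical axis (not along the pixel's ray), 0 where there is no reading.
- ctrl.camera_info(name): a dict with "vfov" (degrees; the focal length in pixels is half the picture's height over the tangent of half this angle, whatever the lens; pixels are square), "cx", "cy" (the principal point, pixels), "xyz" and "rotation" of the camera in the world. Camera axes: x right, y up, looking along -z (the intrinsics and any distortion apply to the point x, -y, -z); pixel columns grow to the right and rows downward; lengths in m; the calibration is good to about 2 mm. A picture is of the moment at which its call begins: read the wrist's pose just before it. camera_info takes no time and is no camera call; for the wrist camera it gives the pose at the moment of the call.
- ctrl.job_done(): hands the job in, once; it reports no verdict.
The state is a dict: "time": time; "joints": joint angles; "qvel": joint speeds; "effort": joint torques, N m; "tool_pos": TCP position; "tcp_rot": TCP orientation; "force": force on the tool from outside, world axes, zero at the start; "moment": the same for the moment, N m; "grip_width": opening from 0.0 (shut) to 1.0 (fully open).
Only numpy, scipy, OpenCV 4.12 (cv2) and the standard library are available. Lean on these libraries where they do the work, as an engineer would, in place of code of your own. Each camera call takes 0.05 s, during which the arm holds its last target.

## Working session

There is one attempt and no reset: what is moved stays moved. The work goes in short steps, Python scripts to look and compute and a shell command to move; the robot and the scene stay as the last step left them, time stands still between calls to the robot, and variables do not carry over. Pictures are saved under pics/ and viewed, and the job is handed in when it is done.

```bash
mkdir -p pics; cat > h.py <<'E'
import numpy as np, cv2
from plant import ctrl
def snap(n,f):
    info=ctrl.camera_info(n); p,d=ctrl.camera(n); cv2.imwrite(f'pics/{f}.png',p); np.savez(f'pics/{f}.npz',p=p,d=d,xyz=np.array(info['xyz']),R=np.array(info['rotation'],dtype=float)); return p,d,info
E
python3 - <<'E'
from h import *
print(ctrl.sense())
for n in ['side','top','wrist']:
    p,d,i=snap(n,n+'0'); print(n,i)
E
```

```text
{'time': 0.0, 'joints': array([ 1.08440388e+00,  3.51239752e-01,  1.65244705e+00, -7.49239238e-06,
        1.13906578e+00, -8.45922128e-02]), 'qvel': array([-0.00080146, -0.00059197,  0.00056514, -0.00082263,  0.00028952,
       -0.00013775]), 'effort': array([ 1.64834972e-03, -4.97323179e+01, -2.85256433e+01,  6.99506211e-02,
        2.56718852e-02, -1.04944702e-04]), 'tool_pos': array([0.21490288, 0.50589964, 0.21809077]), 'tcp_rot': array([ 1.99549851e-01,  9.79887504e-01, -5.57445157e-04, -1.60070838e-04]), 'force': array([ 0.61806379, -0.38522832, -0.40201324]), 'moment': array([ 0.02636583, -0.02455231,  0.04050861]), 'grip_width': 0.9997886519103864}
side {'vfov': 45.10045632543117, 'cx': 275.2906011786287, 'cy': 208.46202624080442, 'xyz': array([ 0.08981539, -1.1110563 ,  1.24150207]), 'rotation': array([ 0.38349127, -0.08439005, -0.18955266,  0.89993475])}
top {'vfov': 52.398849892786586, 'cx': 278.9817653080844, 'cy': 213.4540762418262, 'xyz': array([ 0.48731257, -0.02236223,  1.16536777]), 'rotation': array([ 0.02935989, -0.02976751, -0.70076526,  0.71216567])}
wrist {'vfov': 63.70284277223006, 'cx': 286.06975622944356, 'cy': 208.0026933862749, 'xyz': array([0.1492732 , 0.53474682, 0.38423682]), 'rotation': array([-0.11064271, -0.07173029,  0.54724872,  0.82651787])}
```

View pics/top0.png

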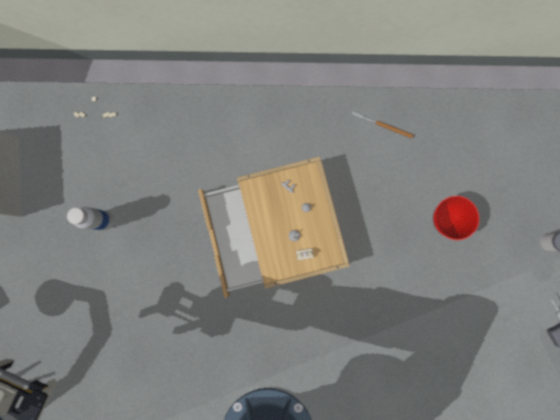

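View pics/side0.png

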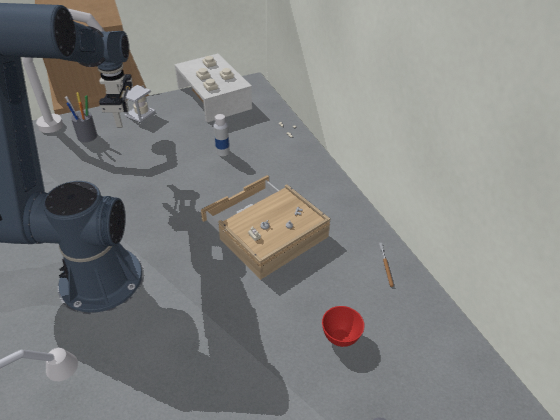

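View pics/wrist0.png

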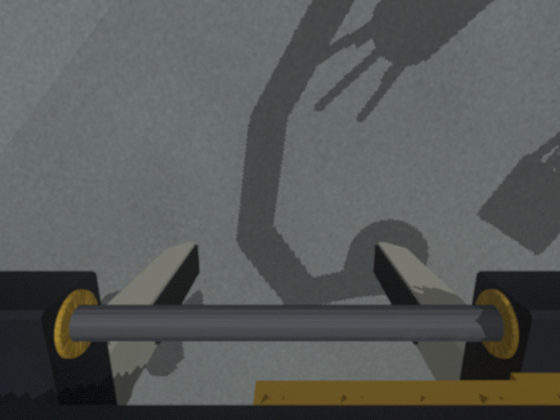

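```bash
cat >> h.py <<'E'
from scipy.spatial.transform import Rotation as Ro
def cam(info):
    f=210/np.tan(np.radians(info['vfov']/2)); return f,info['cx'],info['cy'],np.array(info['xyz']),Ro.from_quat(info['rotation']).as_matrix()
def ray(info,u,v):
    f,cx,cy,o,R=cam(info); return o,R@np.array([(u-cx)/f,-(v-cy)/f,-1.])
def onplane(info,u,v,z):
    o,r=ray(info,u,v); return o+r*(z-o[2])/r[2]
def dep(info,d,u,v):
    o,r=ray(info,u,v); return o+r*d[int(round(v)),int(round(u))]
def proj(info,P):
    f,cx,cy,o,R=cam(info); q=R.T@(np.array(P)-o); return np.array([cx+f*q[0]/-q[2],cy-f*q[1]/-q[2]])
def load(f):
    z=np.load(f'pics/{f}.npz'); return z['p'],z['d']
E
python3 - <<'E'
from h import *
np.set_printoptions(precision=4,suppress=True)
it=ctrl.camera_info('top'); p,d=load('top0')
for n,(u,v) in dict(c1=(241,181),c2=(317,160),c3=(345,264),c4=(268,283),run=(288,185),sm=(306,207),lg=(294,235),model=(305,254),boardmid=(285,215),drawerfl=(240,240),panelL=(203,194),panelR=(225,293),bowl=(456,218),can=(75,215),bench=(180,320)).items():
    print(n,dep(it,d,u,v), onplane(it,u,v,.075))
cv2.imwrite('pics/topz.png',cv2.resize(p[145:305,185:365],None,fx=4,fy=4,interpolation=cv2.INTER_CUBIC))
p,d=load('side0')
cv2.imwrite('pics/sidez.png',cv2.resize(p[165:285,190:340],None,fx=5,fy=5,interpolation=cv2.INTER_CUBIC))
E
```

```text
c1 [0.661  0.077  0.0759] [0.6612 0.0771 0.075 ]
c2 [ 0.717  -0.1176  0.0859] [ 0.7193 -0.1185  0.075 ]
c3 [ 0.453  -0.1902  0.0862] [ 0.4527 -0.1919  0.075 ]
c4 [0.4027 0.0024 0.0865] [0.4018 0.0027 0.075 ]
run [ 0.6526 -0.0443  0.0758] [ 0.6527 -0.0443  0.075 ]
sm [ 0.5944 -0.09    0.0961] [ 0.5965 -0.0913  0.075 ]
lg [ 0.5236 -0.0609  0.0902] [ 0.5242 -0.0615  0.075 ]
model [ 0.4766 -0.0883  0.1047] [ 0.4763 -0.0901  0.075 ]
boardmid [ 0.5753 -0.0378  0.0713] [ 0.575  -0.0377  0.075 ]
drawerfl [0.5106 0.0822 0.0067] [0.5092 0.0761 0.075 ]
panelL [0.6297 0.1796 0.0442] [0.6258 0.174  0.075 ]
panelR [0.3734 0.1127 0.0591] [0.3751 0.1107 0.075 ]
bowl [ 0.5796 -0.5034  0.0094] [ 0.5744 -0.4761  0.075 ]
can [0.5595 0.4555 0.1682] [0.5663 0.5001 0.075 ]
bench [ 0.2938  0.2388 -0.0006] [0.3063 0.2219 0.075 ]
```

View pics/topz.png

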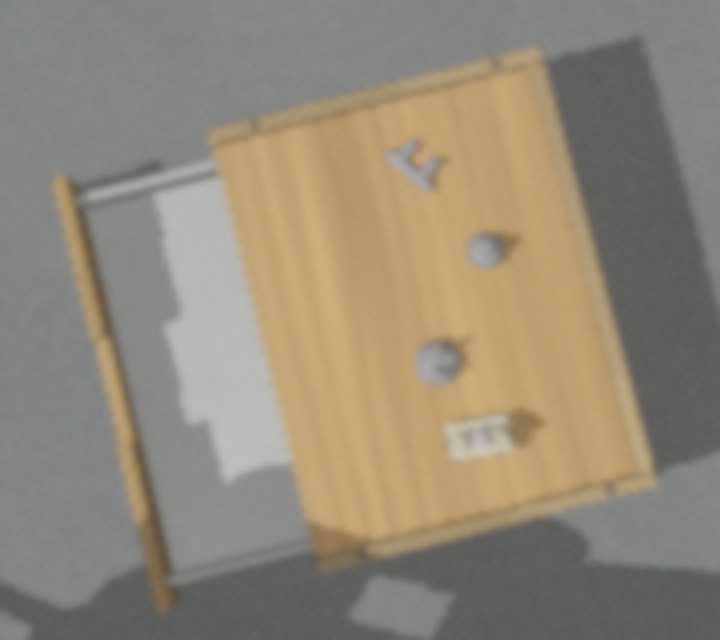

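View pics/sidez.png

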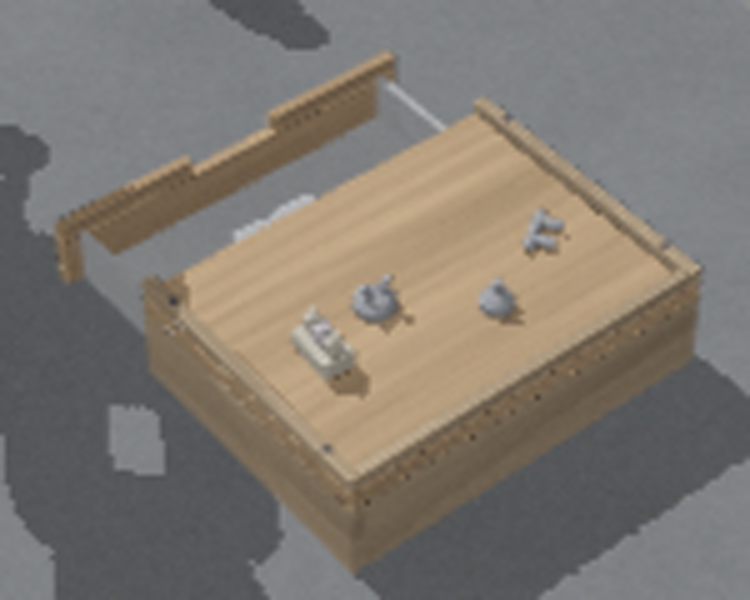

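```bash
python3 - <<'E'
from h import *
np.set_printoptions(precision=4,suppress=True)
s=ctrl.sense(); T=Ro.from_quat(s['tcp_rot']).as_matrix()
i=ctrl.camera_info('wrist'); f,cx,cy,o,R=cam(i)
print('tool axes',T[:,0],T[:,1]); print('cam in tool',T.T@(o-s['tool_pos']),'view',T.T@(-R[:,2]),'right',T.T@R[:,0])
it=ctrl.camera_info('top'); C=lambda u,v:onplane(it,185+(u+.5)/4-.5,145+(v+.5)/4-.5,.087)
c=[C(213,130),C(543,48),C(655,487),C(318,570)]; print(np.array(c))
ux=(c[1]-c[0]+c[2]-c[3])[:2];uy=(c[0]-c[3]+c[1]-c[2])[:2];print(np.degrees(np.arctan2(ux[1],ux[0])),np.degrees(np.arctan2(uy[1],uy[0])),np.linalg.norm(ux)/2,np.linalg.norm(uy)/2)
m=np.mean(c,0)[:2];a=np.arctan2(ux[1],ux[0]);print('centre',m)
U=np.array([[np.cos(a),-np.sin(a)],[np.sin(a),np.cos(a)]])
for n,u,v,z in [('run',415,168,.079),('sm',487,250,.083),('lg',438,360,.083),('model',480,437,.095),('pL',63,178,.058),('pR',163,607,.058)]:
    o_,r=ray(it,185+(u+.5)/4-.5,145+(v+.5)/4-.5); q=(o_+r*(z-o_[2])/r[2])[:2]; print(n,q,'unit',U.T@(q-m))
E
```

```text
tool axes [-0.9204  0.391   0.0001] [ 0.391   0.9204 -0.0008]
cam in tool [ 0.0717  0.0007 -0.1661] view [-0.2615 -0.0014  0.9652] right [0.0003 1.     0.0016]
[[ 0.6691  0.0842  0.087 ]
 [ 0.7257 -0.126   0.087 ]
 [ 0.4473 -0.1986  0.087 ]
 [ 0.3924  0.0119  0.087 ]]
-75.16088720733002 14.61953855894523 0.21760207231378614 0.2868569578815352
centre [ 0.5586 -0.0571]
run [ 0.6479 -0.0453] unit [0.0114 0.0894]
sm [ 0.5954 -0.0918] unit [0.0429 0.0267]
lg [ 0.5248 -0.0615] unit [-0.0044 -0.0338]
model [ 0.4768 -0.0879] unit [ 0.0088 -0.0869]
pL [0.6407 0.1844] unit [-0.2124  0.1412]
pR [0.3648 0.1116] unit [-0.2128 -0.1441]
```

```bash
python3 -m pendant '[{"rotation":[0,0,0.1],"dp":[-35,-25,-4],"hand":-1},{"rotation":[0,0,0.2],"dp":[-70,-52,-8],"hand":-0.5},{"rotation":[0,0,0.3],"dp":[-105,-80,-12],"hand":0},{"rotation":[0,0,0.4],"dp":[-140,-105,-16],"hand":0.5},{"rotation":[0,0,0.5],"dp":[-175,-132,-20],"hand":1},{"rotation":[0,0,0.6],"dp":[-210,-158,-24],"hand":1},{"rotation":[0,0,0.7],"dp":[-245,-185,-28],"hand":1},{"rotation":[0,0,0.8],"dp":[-280,-210,-32],"hand":1},{"rotation":[0,0,0.87],"dp":[-315,-237,-32],"hand":1},{"rotation":[0,0,0.913],"dp":[-350,-263,-32],"hand":1}]' 20
python3 - <<'E'
from h import *
s=ctrl.sense(); T=Ro.from_quat(s['tcp_rot']).as_matrix()
print(s['tool_pos'],T, T.T@(np.array([.574,-.115,.25])-s['tool_pos'])*1000)
E
```

```text
time: 1.15
tool_pos: [0.4349, 0.1255, 0.2508]
tcp_rot: [0.612, 0.791, 0.0, 0.0]
force: [0.9, 0.3, 0.8]
grip_width: 0.273
[0.43488505 0.12551156 0.25077656] [[-2.50466445e-01  9.68125232e-01  3.09823868e-04]
 [ 9.68125281e-01  2.50466429e-01  8.95757634e-05]
 [ 9.12007896e-06  3.22384042e-04 -9.99999948e-01]] [-267.68895797   74.44037234    0.79811272]
```

```bash
python3 -m pendant '[{"rotation":[0,0,0],"dp":[-45,12,0],"hand":1},{"rotation":[0,0,0],"dp":[-90,25,0],"hand":1},{"rotation":[0,0,0],"dp":[-135,37,0],"hand":1},{"rotation":[0,0,0],"dp":[-180,50,0],"hand":1},{"rotation":[0,0,0],"dp":[-225,62,0],"hand":1},{"rotation":[0,0,0],"dp":[-268,74,0],"hand":1},{"rotation":[0,0,0],"dp":[-268,74,0],"hand":1},{"rotation":[0,0,0],"dp":[-268,74,0],"hand":1}]'
python3 - <<'E'
from h import *
p,d,i=snap('wrist','w1'); print(i); import json
json.dump({k:np.array(v).tolist() for k,v in i.items()},open('pics/w1.json','w')); print(ctrl.sense()['tool_pos'])
E
```

```text
time: 1.95
tool_pos: [0.5736, -0.1137, 0.2499]
tcp_rot: [0.612, 0.791, -0.0, -0.001]
force: [1.0, 0.2, -0.3]
grip_width: 0.005
{'vfov': 63.70284277223006, 'cx': 286.06975622944356, 'cy': 208.0026933862749, 'xyz': array([ 0.55665702, -0.04322766,  0.4160489 ]), 'rotation': array([-0.13141005, -0.01541437,  0.12619475,  0.98314225])}
[ 0.573354   -0.11291621  0.25021636]
```

View pics/w1.png

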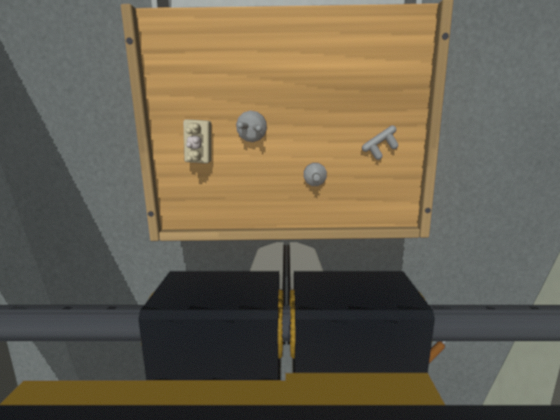

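```bash
python3 -m pendant '[{"rotation":[0,0,0],"dp":[40,10,0],"hand":1},{"rotation":[0,0,0],"dp":[70,25,0],"hand":1},{"rotation":[0,0,0],"dp":[70,25,0],"hand":1},{"rotation":[0,0,0],"dp":[70,25,0],"hand":1}]'
cat >> h.py <<'E'
import json
def wsnap(f):
    p,d,i=snap('wrist',f); json.dump({k:np.array(v).tolist() for k,v in i.items()},open(f'pics/{f}.json','w')); return p,d,i
def linfo(f): return json.load(open(f'pics/{f}.json'))
def tri(i1,a,i2,b):
    o1,r1=ray(i1,*a);o2,r2=ray(i2,*b)
    t=np.linalg.lstsq(np.c_[r1,-r2],o2-o1,rcond=None)[0]; P,Q=o1+t[0]*r1,o2+t[1]*r2
    return (P+Q)/2,np.linalg.norm(P-Q)
E
python3 - <<'E'
from h import *
wsnap('w2')
for f in ['w1','w2']:
    p,d=load(f); hsv=cv2.cvtColor(p,cv2.COLOR_BGR2HSV); i=linfo(f)
    wood=((hsv[...,1]>80)&(hsv[...,0]>8)&(hsv[...,0]<28)).astype(np.uint8)
    n,l,st,ce=cv2.connectedComponentsWithStats(wood)
    k=1+np.argmax(st[1:,4]); w=(l==k).astype(np.uint8); hull=cv2.convexHull(cv2.findContours(w,cv2.RETR_EXTERNAL,cv2.CHAIN_APPROX_NONE)[0][0])
    m=np.zeros_like(w); cv2.fillConvexPoly(m,hull,1); g=cv2.erode(m,np.ones((9,9)))&(hsv[...,1]<100).astype(np.uint8)&(hsv[...,2]>60).astype(np.uint8)
    n,l,st,ce=cv2.connectedComponentsWithStats(g)
    print(f,st[k])
    for j in range(1,n):
        if st[j,4]>60: print(ce[j],st[j],onplane(i,*ce[j],.08))
    cv2.imwrite(f'pics/{f}m.png',g*255)
E
```

```text
time: 2.4
tool_pos: [0.5798, -0.0378, 0.2509]
tcp_rot: [0.61, 0.792, -0.0, 0.0]
force: [0.8, 0.1, -0.8]
grip_width: 0.003
w1 [408   0  35   9 147]
[425.08163265   1.72789116] [408   0  35   9 147] [0.64989879 0.08178147 0.08      ]
[250.94783715 125.7302799 ] [236 110  31  32 786] [ 0.52513419 -0.06069594  0.08      ]
[196.7502124  140.60662702] [ 183  119   28   45 1177] [ 0.47702079 -0.08785287  0.08      ]
[380.9011925  141.78194208] [362 125  37  35 587] [ 0.65152112 -0.0435067   0.08      ]
[314.61206897 173.90948276] [303 162  24  25 464] [ 0.59751339 -0.09034316  0.08      ]
w2 [404  92   1   1   1]
[228.16814159 197.68289086] [214 183  29  30 678] [ 0.5251888  -0.06087544  0.08      ]
[176.99633364 211.91567369] [ 164  191   27   43 1091] [ 0.47710454 -0.08933554  0.08      ]
[350.87920792 212.57821782] [333 197  35  32 505] [ 0.65155101 -0.0437616   0.08      ]
[286.35985626 256.17351129] [ 249  230   75   52 1948] [ 0.59940465 -0.10805067  0.08      ]
```

View pics/w2.png

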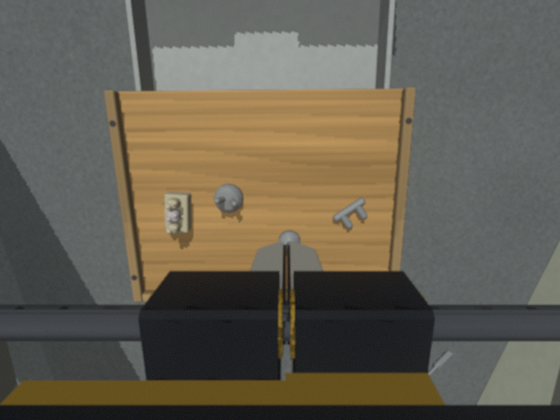

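View pics/w2m.png

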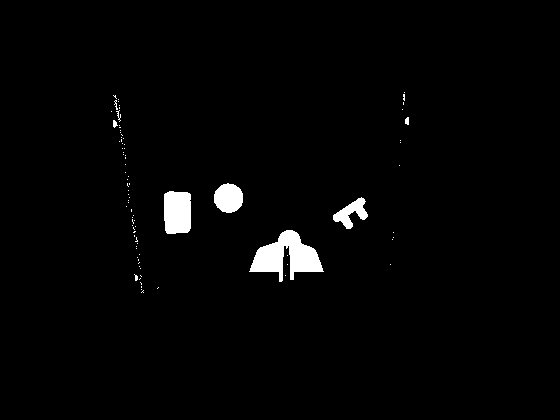

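```bash
python3 - <<'E'
from h import *
np.set_printoptions(precision=4,suppress=True)
a,b=linfo('w1'),linfo('w2')
for n,x,y in [('lg',(250.9,125.7),(228.2,197.7)),('model',(196.75,140.6),(177,211.9)),('run',(380.9,141.8),(350.9,212.6)),('screwL',(129.5,41),(112.5,124)),('screwR',(445.5,36.5),(409,121))]: print(n,tri(a,x,b,y))
p,d=load('w2')
cv2.imwrite('pics/w2z.png',cv2.resize(p[60:240,90:430],None,fx=2.3,fy=2.3,interpolation=cv2.INTER_CUBIC))
p1,_=load('w1'); hsv=cv2.cvtColor(p,cv2.COLOR_BGR2HSV)
# front edge rows per column in w2
pts=[]
for u in range(150,370,5):
    col=(hsv[60:130,u,1]>80); v=60+np.argmax(col); pts.append(onplane(b,u,v-.5,.075)[:2])
pts=np.array(pts); vx,vy,x0,y0=cv2.fitLine(pts.astype(np.float32),cv2.DIST_HUBER,0,.01,.01).ravel(); print('edge dir deg',np.degrees(np.arctan2(vy,vx)),'pt',x0,y0)
hsv1=cv2.cvtColor(p1,cv2.COLOR_BGR2HSV)
pts=[]
for u in range(170,420,5):
    col=(hsv1[150:255,u,1]>80)&(hsv1[150:255,u,0]<28); v=150+np.max(np.nonzero(col)[0]); pts.append(onplane(a,u,v+.5,.087)[:2])
pts=np.array(pts); l=cv2.fitLine(pts.astype(np.float32),cv2.DIST_HUBER,0,.01,.01).ravel(); print('back dir deg',np.degrees(np.arctan2(l[1],l[0])),l[2:])
nrm=np.array([vy,-vx]); print('depth',(l[2:]-np.array([x0,y0]))@nrm)
# side rim outer edges in w2 at rows
for rows,i,h,z in [((100,260),b,hsv,.087)]:
  L=[];Rr=[]
  for v in range(*rows,5):
    us=np.nonzero((h[v,90:430,1]>80)&(h[v,90:430,0]<28))[0]; L.append(onplane(i,90+us.min()-.5,v,z)[:2]);Rr.append(onplane(i,90+us.max()+.5,v,z)[:2])
  for q in (L,Rr):
    l=cv2.fitLine(np.array(q,np.float32),cv2.DIST_HUBER,0,.01,.01).ravel(); print('side',np.degrees(np.arctan2(l[1],l[0])),l[2:], 'y along edge',(l[2:]-np.array([x0,y0]))@np.array([vx,vy]))
print('depth-based z', [dep(b,d,u,v)[2] for u,v in ((228,198),(177,212),(200,150),(355,206))])
E
```

```text
lg (array([ 0.5252, -0.0606,  0.0809]), np.float64(0.00015499722649570154))
model (array([ 0.4786, -0.087 ,  0.0864]), np.float64(0.00018434088827094745))
run (array([ 0.6513, -0.0435,  0.0811]), np.float64(7.027795146956553e-05))
screwL (array([ 0.4059, -0.0164,  0.0898]), np.float64(0.00011953044121133293))
screwR (array([0.6749, 0.0577, 0.0879]), np.float64(0.0001265835831469767))
edge dir deg 15.273171 pt 0.5324464 0.049650423
back dir deg 15.40545 [ 0.5929 -0.1602]
depth 0.21840793
side -74.74088 [ 0.4207 -0.0891] y along edge -0.14436711
side -74.52465 [0.69   0.0151] y along edge 0.14291793
depth-based z [np.float64(0.0881707404362807), np.float64(0.09999805775181447), np.float64(0.07547427762128545), np.float64(0.08282975927921271)]
```

View pics/w2z.png

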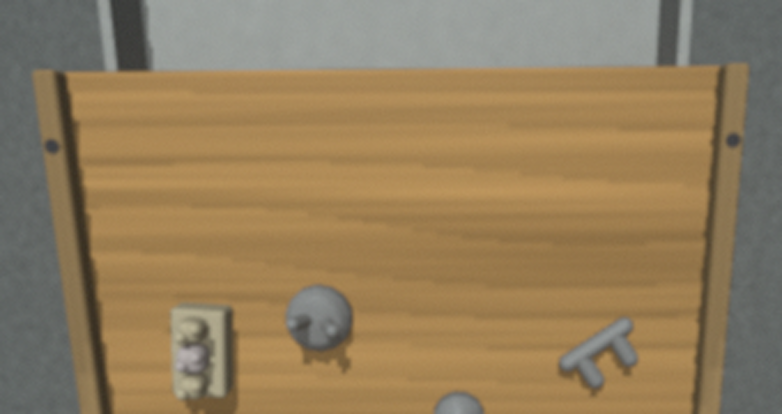

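```bash
cat >> h.py <<'E'
UC=np.array([.5608,-.0566]); UA=np.radians(-74.7); UR=np.array([[np.cos(UA),-np.sin(UA)],[np.sin(UA),np.cos(UA)]])
def u2w(x,y): return UC+UR@np.array([x,y])
def w2u(P): return UR.T@(np.array(P)[:2]-UC)
def to(x,y,z):
    s=ctrl.sense(); T=Ro.from_quat(s['tcp_rot']).as_matrix(); w=np.r_[u2w(x,y),z]
    return np.round(T.T@(w-s['tool_pos'])*1000,1)
def st():
    s=ctrl.sense(); T=Ro.from_quat(s['tcp_rot']).as_matrix()
    return 't %.2f'%s['time'],'unit',np.round(w2u(s['tool_pos'])*1000,1),'z',np.round(s['tool_pos'][2]*1000,1),'yawerr',np.round(np.degrees(np.arctan2(T[1,0],T[0,0])-UA)-180,2),'F',np.round(s['force'],1),'g',s['grip_width']
E
python3 - <<'E'
from h import *
print(st(),to(.030,-.0354,.0775),u2w(.03,-.0354))
E
```

```text
('t 2.45', 'unit', array([-12.3,  23.1]), 'z', np.float64(250.8), 'yawerr', np.float64(-0.55), 'F', array([-0.6,  0.5,  0.5]), 'g', 0.005255656684909577) [-42.8 -58.1 173.3] [ 0.53457086 -0.09487783]
```

```bash
python3 -m pendant '[{"rotation":[0,0,-0.01],"dp":[-22,-29,20],"hand":0.74},{"rotation":[0,0,-0.01],"dp":[-43,-58,50],"hand":0.74},{"rotation":[0,0,-0.01],"dp":[-43,-58,95],"hand":0.74},{"rotation":[0,0,-0.01],"dp":[-43,-58,135],"hand":0.74},{"rotation":[0,0,-0.01],"dp":[-43,-58,155],"hand":0.74},{"rotation":[0,0,-0.01],"dp":[-43,-58,165],"hand":0.74},{"rotation":[0,0,-0.01],"dp":[-43,-58,165],"hand":0.74},{"rotation":[0,0,-0.01],"dp":[-43,-58,165],"hand":0.74}]'
python3 - <<'E'
from h import *
print(st(),to(.030,-.0354,.0775)); wsnap('w3')
E
```

```text
time: 3.25
tool_pos: [0.5356, -0.0958, 0.0867]
tcp_rot: [0.607, 0.795, 0.0, 0.001]
force: [0.1, -0.5, 0.6]
grip_width: 0.132
('t 3.25', 'unit', array([ 31.2, -34.7]), 'z', np.float64(86.7), 'yawerr', np.float64(-0.07), 'F', array([ 0.1, -0.5,  0.6]), 'g', 0.13169651677923444) [ 1.2 -0.7  9.2]
```

View pics/w3.png

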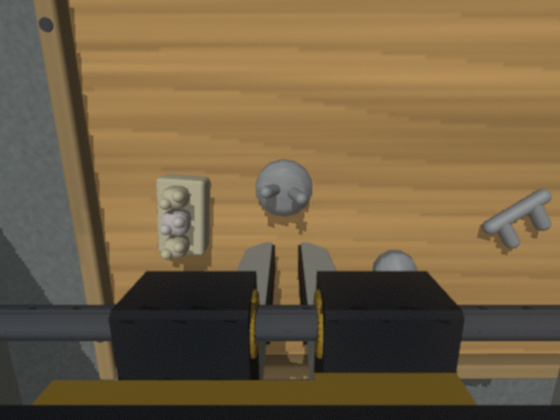

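```bash
python3 -m pendant '[{"rotation":[0,0,0],"dp":[0,0,5],"hand":0.74},{"rotation":[0,0,0],"dp":[0,0,9],"hand":0.74},{"rotation":[0,0,0],"dp":[0,0,9],"hand":0.74},{"rotation":[0,0,0],"dp":[5,0,9],"hand":0.74},{"rotation":[0,0,0],"dp":[10,0,9],"hand":0.74},{"rotation":[0,0,0],"dp":[16,0,9],"hand":0.74},{"rotation":[0,0,0],"dp":[24,0,9],"hand":0.74},{"rotation":[0,0,0],"dp":[34,0,9],"hand":0.74},{"rotation":[0,0,0],"dp":[45,0,9],"hand":0.74},{"rotation":[0,0,0],"dp":[55,0,9],"hand":0.74}]'
python3 - <<'E'
from h import *
print(st()); wsnap('w4')
E
```

```text
time: 4.3
tool_pos: [0.5203, -0.0414, 0.0767]
tcp_rot: [0.607, 0.795, 0.0, 0.0]
force: [0.0, -0.3, 0.8]
grip_width: 0.131
('t 4.30', 'unit', array([-25.4, -35.1]), 'z', np.float64(76.7), 'yawerr', np.float64(-0.04), 'F', array([ 0. , -0.3,  0.8]), 'g', 0.13061562377422337)
```

View pics/w4.png

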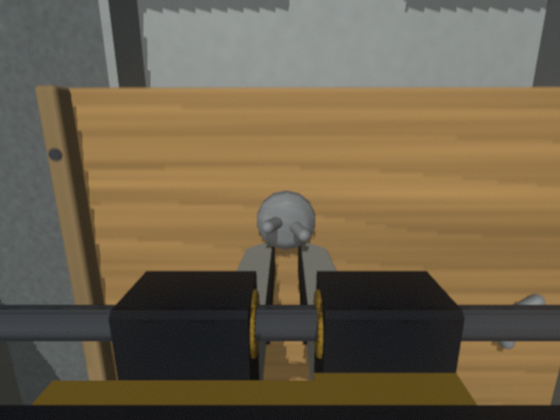

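```bash
python3 -m pendant '[{"rotation":[0,0,0],"dp":[11,0,0],"hand":0.74},{"rotation":[0,0,0],"dp":[22,0,0],"hand":0.74},{"rotation":[0,0,0],"dp":[33,0,0],"hand":0.74},{"rotation":[0,0,0],"dp":[44,0,0],"hand":0.74},{"rotation":[0,0,0],"dp":[54,0,0],"hand":0.74},{"rotation":[0,0,0],"dp":[64,0,0],"hand":0.74},{"rotation":[0,0,0],"dp":[74,0,0],"hand":0.74},{"rotation":[0,0,0],"dp":[84,0,0],"hand":0.74},{"rotation":[0,0,0],"dp":[94,0,0],"hand":0.74},{"rotation":[0,0,0],"dp":[104,0,0],"hand":0.74}]'
python3 - <<'E'
from h import *
print(st()); wsnap('w5')
E
```

```text
time: 5.35
tool_pos: [0.493, 0.0587, 0.0766]
tcp_rot: [0.607, 0.795, 0.0, -0.0]
force: [0.4, 0.4, -0.4]
grip_width: 0.13
('t 5.35', 'unit', array([-129.1,  -35. ]), 'z', np.float64(76.6), 'yawerr', np.float64(-0.06), 'F', array([ 0.4,  0.4, -0.4]), 'g', 0.12982168294897825)
```

View pics/w5.png

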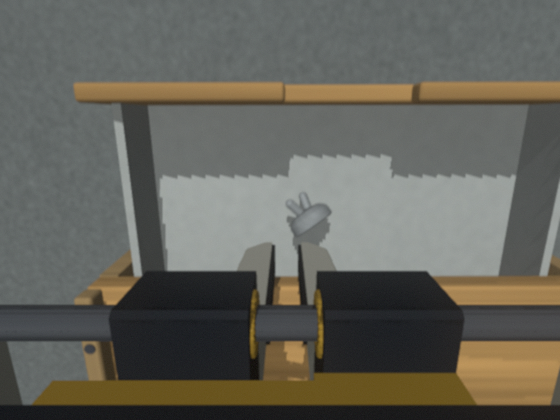

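```bash
python3 -m pendant '[{"rotation":[0,0,0],"dp":[0,0,-45],"hand":0.74},{"rotation":[0,0,0],"dp":[-40,20,-50],"hand":0.74},{"rotation":[0,0,0],"dp":[-85,40,-50],"hand":0.74},{"rotation":[0,0,0],"dp":[-130,55,-50],"hand":0.74},{"rotation":[0,0,0],"dp":[-175,61.5,-50],"hand":0.74},{"rotation":[0,0,0],"dp":[-202,61.5,-48],"hand":0.74},{"rotation":[0,0,0],"dp":[-202,61.5,-30],"hand":0.74},{"rotation":[0,0,0],"dp":[-202,61.5,-15],"hand":0.74},{"rotation":[0,0,0],"dp":[-202,61.5,-10],"hand":0.74},{"rotation":[0,0,0],"dp":[-202,61.5,-10],"hand":0.74}]'
python3 - <<'E'
from h import *
print(st()); wsnap('w6')
E
```

```text
time: 6.4
tool_pos: [0.6051, -0.12, 0.0858]
tcp_rot: [0.607, 0.795, -0.0, -0.001]
force: [0.3, 0.6, 0.2]
grip_width: 0.13
('t 6.40', 'unit', array([72.9, 26. ]), 'z', np.float64(85.8), 'yawerr', np.float64(-0.01), 'F', array([0.3, 0.6, 0.2]), 'g', 0.12964026337449988)
```

View pics/w6.png

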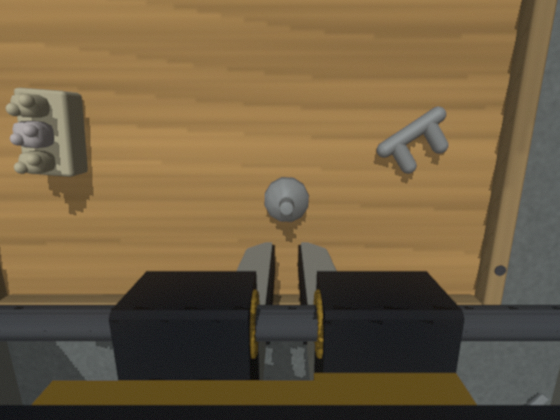

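Small button at (286,200), centred on the finger gap (287). Descend and sweep.

```bash
python3 -m pendant '[{"rotation":[0,0,0],"dp":[0,0,5],"hand":0.74},{"rotation":[0,0,0],"dp":[0,0,9],"hand":0.74},{"rotation":[0,0,0],"dp":[0,0,9],"hand":0.74},{"rotation":[0,0,0],"dp":[5,0,9],"hand":0.74},{"rotation":[0,0,0],"dp":[10,0,9],"hand":0.74},{"rotation":[0,0,0],"dp":[16,0,9],"hand":0.74},{"rotation":[0,0,0],"dp":[24,0,9],"hand":0.74},{"rotation":[0,0,0],"dp":[34,0,9],"hand":0.74},{"rotation":[0,0,0],"dp":[45,0,9],"hand":0.74},{"rotation":[0,0,0],"dp":[55,0,9],"hand":0.74}]'
python3 -m pendant '[{"rotation":[0,0,0],"dp":[11,0,0],"hand":0.74},{"rotation":[0,0,0],"dp":[22,0,0],"hand":0.74},{"rotation":[0,0,0],"dp":[33,0,0],"hand":0.74},{"rotation":[0,0,0],"dp":[44,0,0],"hand":0.74},{"rotation":[0,0,0],"dp":[55,0,0],"hand":0.74},{"rotation":[0,0,0],"dp":[66,0,0],"hand":0.74},{"rotation":[0,0,0],"dp":[77,0,0],"hand":0.74}]'
python3 - <<'E'
from h import *
print(st()); wsnap('w7')
E
```

```text
time: 7.45
tool_pos: [0.5909, -0.0667, 0.0777]
tcp_rot: [0.607, 0.795, -0.0, -0.0]
force: [0.4, 0.0, -1.0]
grip_width: 0.131
time: 8.15
tool_pos: [0.5707, 0.0074, 0.0776]
tcp_rot: [0.607, 0.795, -0.0, 0.0]
force: [0.4, -0.3, -0.5]
grip_width: 0.129
('t 8.15', 'unit', array([-59.1,  26.5]), 'z', np.float64(77.6), 'yawerr', np.float64(-0.06), 'F', array([ 0.4, -0.3, -0.5]), 'g', 0.12907912550385986)
```

View pics/w7.png

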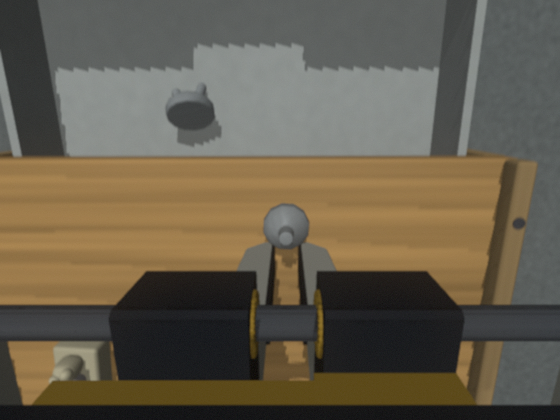

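Small button at (286,226) is cradled, the large one lies in the drawer at (190,108). The edge is at row 156. Continue over the edge.

```bash
python3 -m pendant '[{"rotation":[0,0,0],"dp":[10,0,0],"hand":0.74},{"rotation":[0,0,0],"dp":[20,0,0],"hand":0.74},{"rotation":[0,0,0],"dp":[30,0,0],"hand":0.74},{"rotation":[0,0,0],"dp":[40,0,0],"hand":0.74},{"rotation":[0,0,0],"dp":[50,0,0],"hand":0.74},{"rotation":[0,0,0],"dp":[60,0,0],"hand":0.74},{"rotation":[0,0,0],"dp":[70,0,0],"hand":0.74},{"rotation":[0,0,0],"dp":[70,0,0],"hand":0.74}]'
python3 - <<'E'
from h import *
print(st()); wsnap('w8')
E
```

```text
time: 9.0
tool_pos: [0.5522, 0.0752, 0.0776]
tcp_rot: [0.607, 0.795, -0.0, -0.0]
force: [0.6, -0.4, 0.4]
grip_width: 0.131
('t 9.00', 'unit', array([-129.4,   26.5]), 'z', np.float64(77.6), 'yawerr', np.float64(0.0), 'F', array([ 0.6, -0.4,  0.4]), 'g', 0.13125915437038152)
```

View pics/w8.png

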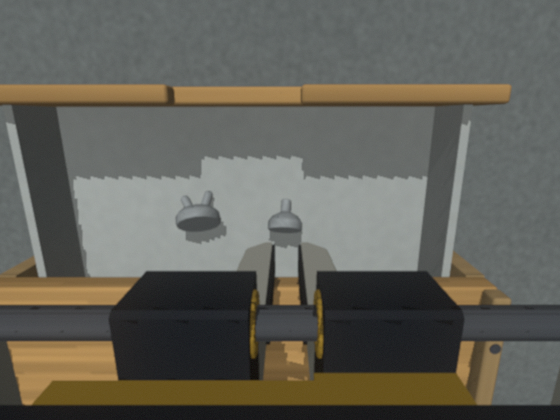

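```bash
python3 -m pendant '[{"rotation":[0,0,0],"dp":[0,0,-45],"hand":0.74},{"rotation":[0,0,0],"dp":[-45,20,-50],"hand":0.9},{"rotation":[0,0,0],"dp":[-90,40,-50],"hand":1},{"rotation":[0,0,0],"dp":[-135,60,-50],"hand":1},{"rotation":[0,0,0],"dp":[-178,63,-48],"hand":1},{"rotation":[0,0,0],"dp":[-178,63,-35],"hand":1},{"rotation":[0,0,0],"dp":[-178,63,-20],"hand":1},{"rotation":[0,0,0],"dp":[-178,63,-10],"hand":1},{"rotation":[0,0,0],"dp":[-178,63,-10],"hand":1}]'
python3 - <<'E'
from h import *
i=linfo('w6'); 
for n,u,v in [('com',415,134),('barL',380,150),('barR',444,112),('tip1',409,168),('tip2',441,149)]: print(n,w2u(onplane(i,u,v,.079)))
print(st()); wsnap('w9')
E
```

```text
time: 9.95
tool_pos: [0.6588, -0.0799, 0.0857]
tcp_rot: [0.607, 0.795, -0.001, -0.002]
force: [0.4, 1.0, -0.2]
grip_width: 0.002
com [0.00901793 0.09137456]
barL [0.01694309 0.07447337]
barR [-0.00156159  0.10455337]
tip1 [0.02608042 0.09000554]
tip2 [0.01642971 0.10524138]
('t 9.95', 'unit', array([48.3, 88.4]), 'z', np.float64(85.7), 'yawerr', np.float64(0.01), 'F', array([ 0.4,  1. , -0.2]), 'g', 0.0018422452938012294)
```

View pics/w9.png

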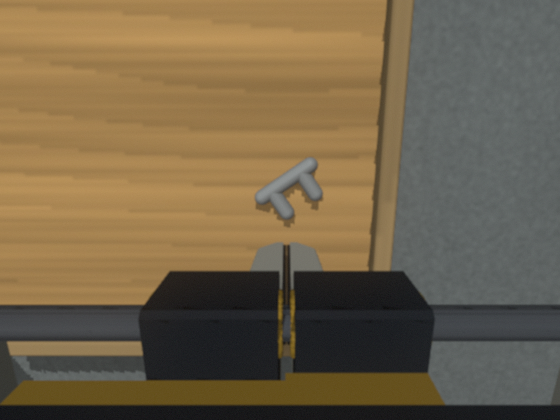

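```bash
python3 -m pendant '[{"rotation":[0,0,0],"dp":[0,2,5],"hand":1},{"rotation":[0,0,0],"dp":[0,2,9],"hand":1},{"rotation":[0,0,0],"dp":[0,2,9],"hand":1},{"rotation":[0,0,0],"dp":[5,2,9],"hand":1},{"rotation":[0,0,0],"dp":[10,2,9],"hand":1},{"rotation":[0,0,0],"dp":[16,2,9],"hand":1},{"rotation":[0,0,0],"dp":[24,2,9],"hand":1},{"rotation":[0,0,0],"dp":[32,2,9],"hand":1},{"rotation":[0,0,0],"dp":[40,2,9],"hand":1},{"rotation":[0,0,0],"dp":[50,2,9],"hand":1}]'
python3 - <<'E'
from h import *
print(st()); wsnap('w10')
E
```

```text
time: 11.0
tool_pos: [0.6487, -0.0316, 0.0787]
tcp_rot: [0.607, 0.795, 0.0, 0.0]
force: [-0.6, 0.3, 0.3]
grip_width: 0.005
('t 11.00', 'unit', array([-0.9, 91.4]), 'z', np.float64(78.7), 'yawerr', np.float64(-0.06), 'F', array([-0.6,  0.3,  0.3]), 'g', 0.00489235270772499)
```

View pics/w10.png

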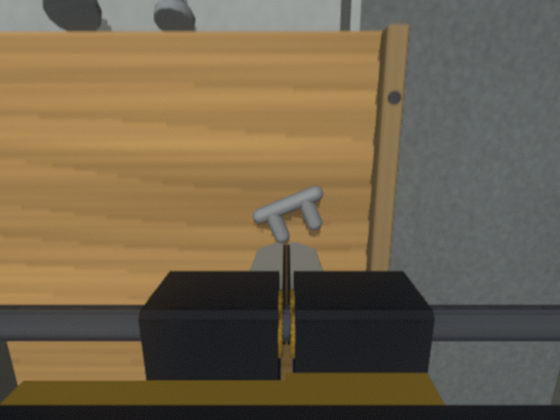

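```bash
python3 -m pendant '[{"rotation":[0,0,0],"dp":[10,0,1.5],"hand":1},{"rotation":[0,0,0],"dp":[20,0,1.5],"hand":1},{"rotation":[0,0,0],"dp":[30,0,1.5],"hand":1},{"rotation":[0,0,0],"dp":[40,0,1.5],"hand":1},{"rotation":[0,0,0],"dp":[50,0,1.5],"hand":1},{"rotation":[0,0,0],"dp":[60,0,1.5],"hand":1}]'
python3 - <<'E'
from h import *
print(st()); wsnap('w11')
E
```

```text
time: 11.65
tool_pos: [0.6331, 0.0263, 0.0773]
tcp_rot: [0.607, 0.795, 0.0, 0.0]
force: [1.3, -0.5, 0.1]
grip_width: 0.004
('t 11.65', 'unit', array([-60.9,  91.6]), 'z', np.float64(77.3), 'yawerr', np.float64(-0.06), 'F', array([ 1.3, -0.5,  0.1]), 'g', 0.004028165769455974)
```

View pics/w11.png

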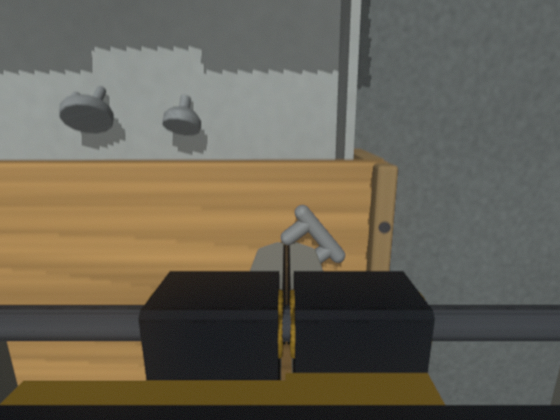

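```bash
python3 -m pendant '[{"rotation":[0,0,0],"dp":[-10,0,0],"hand":1},{"rotation":[0,0,0],"dp":[-20,0,-20],"hand":1},{"rotation":[0,0,0],"dp":[-30,5,-20],"hand":1},{"rotation":[0,0,0],"dp":[-35,10,-18],"hand":1},{"rotation":[0,0,0],"dp":[-35,10,-12],"hand":1},{"rotation":[0,0,0],"dp":[-35,10,-12],"hand":1}]'
python3 - <<'E'
from h import *
i=linfo('w11')
for n,u,v in [('com',315,236),('barF',301,211),('barB',340,256)]: print(n,w2u(onplane(i,u,v,.079)))
print(st()); wsnap('w12')
E
```

```text
time: 12.3
tool_pos: [0.6511, -0.0056, 0.087]
tcp_rot: [0.607, 0.795, -0.001, -0.001]
force: [-0.5, -0.3, -0.2]
grip_width: 0.004
com [-0.07373911  0.10750811]
barF [-0.08713715  0.10014114]
barB [-0.06261645  0.12085797]
('t 12.30', 'unit', array([-25.4, 100.6]), 'z', np.float64(87.0), 'yawerr', np.float64(-0.07), 'F', array([-0.5, -0.3, -0.2]), 'g', 0.004253730814359265)
```

View pics/w12.png

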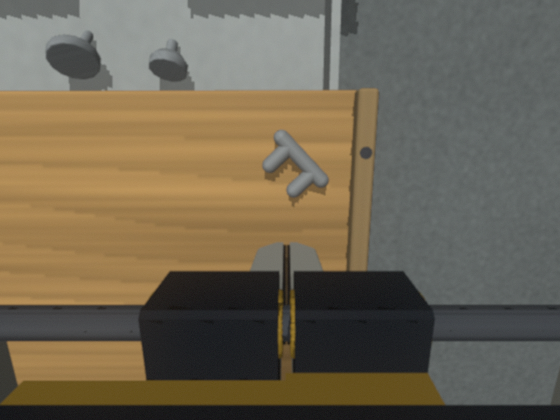

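```bash
python3 -m pendant '[{"rotation":[0,0,0],"dp":[0,7,5],"hand":1},{"rotation":[0,0,0],"dp":[0,7,10],"hand":1},{"rotation":[0,0,0],"dp":[5,7,10],"hand":1},{"rotation":[0,0,0],"dp":[12,7,10],"hand":1},{"rotation":[0,0,0],"dp":[18,7,10],"hand":1},{"rotation":[0,0,0],"dp":[24,7,10],"hand":1},{"rotation":[0,0,0],"dp":[30,6,10],"hand":1},{"rotation":[0,0,0],"dp":[36,4.5,10],"hand":1},{"rotation":[0,0,0],"dp":[42,3,10],"hand":1}]'
python3 - <<'E'
from h import *
print(st()); wsnap('w13')
E
```

```text
time: 13.25
tool_pos: [0.6436, 0.0362, 0.0792]
tcp_rot: [0.607, 0.795, 0.0, 0.0]
force: [0.4, -0.6, 0.7]
grip_width: 0.002
('t 13.25', 'unit', array([-67.7, 104.3]), 'z', np.float64(79.2), 'yawerr', np.float64(-0.06), 'F', array([ 0.4, -0.6,  0.7]), 'g', 0.0024822752256354374)
```

View pics/w13.png

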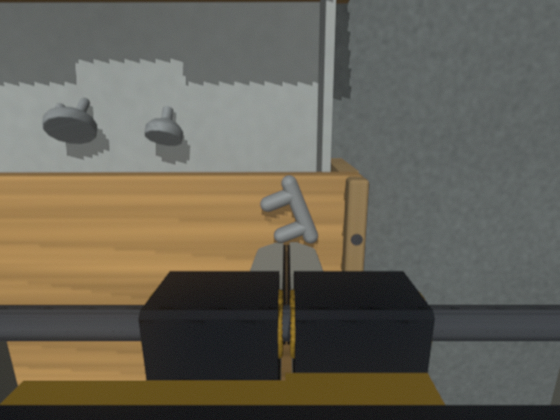

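```bash
python3 -m pendant '[{"rotation":[0,0,0],"dp":[8,-2,2],"hand":1},{"rotation":[0,0,0],"dp":[16,-4,2],"hand":1},{"rotation":[0,0,0],"dp":[24,-6,2],"hand":1},{"rotation":[0,0,0],"dp":[32,-8,2],"hand":1},{"rotation":[0,0,0],"dp":[40,-10,2],"hand":1},{"rotation":[0,0,0],"dp":[48,-12,2],"hand":1},{"rotation":[0,0,0],"dp":[56,-13,2],"hand":1},{"rotation":[0,0,0],"dp":[64,-13,2],"hand":1},{"rotation":[0,0,0],"dp":[70,-13,2],"hand":1},{"rotation":[0,0,0],"dp":[70,-13,2],"hand":1}]'
python3 - <<'E'
from h import *
print(st()); wsnap('w14')
E
```

```text
time: 14.3
tool_pos: [0.6128, 0.1006, 0.0772]
tcp_rot: [0.607, 0.795, 0.0, -0.0]
force: [0.6, -0.2, -0.1]
grip_width: 0.007
('t 14.30', 'unit', array([-137.9,   91.6]), 'z', np.float64(77.2), 'yawerr', np.float64(-0.02), 'F', array([ 0.6, -0.2, -0.1]), 'g', 0.006947757638990035)
```

View pics/w14.png

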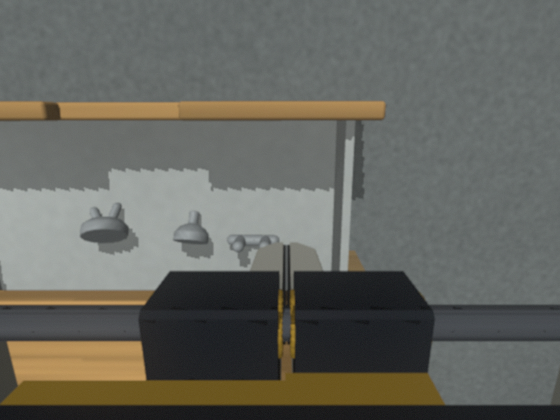

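```bash
python3 - <<'E'
from h import *
np.set_printoptions(precision=4,suppress=True)
p,d=load('w14');i=linfo('w14')
for n,u,v in [('lg',104,230),('sm',191,237),('run',243,241),('panel',285,110),('floor',150,260),('bench',300,50)]:
    P=dep(i,d,u,v); print(n,w2u(P),P[2])
for u,z in ((20,.058),(110,.044),(285,.058),(370,.058)):
    c=np.nonzero(cv2.cvtColor(p,cv2.COLOR_BGR2HSV)[90:130,u,1]>80)[0]+90; print(u,c.min(),c.max(),w2u(onplane(i,u,c.min()-.5,z)),w2u(onplane(i,u,c.max()+.5,z)))
print(st())
E
```

```text
lg [-0.1389 -0.0261] 0.03488720664161982
sm [-0.1325  0.029 ] 0.030552399594335672
run [-0.127   0.0627] 0.023618588223003584
panel [-0.2135  0.0919] 0.05845445283248227
floor [-0.1064 -0.0095] 0.009404819707005213
bench [-0.2524  0.1016] 0.000915677145689936
20 101 119 [-0.2183 -0.0467] [-0.2087 -0.0487]
110 102 119 [-0.2183 -0.0067] [-0.2085 -0.008 ]
285 101 119 [-0.2183  0.0919] [-0.2087  0.0919]
370 101 119 [-0.2183  0.1364] [-0.2087  0.137 ]
('t 14.35', 'unit', array([-137.5,   91.6]), 'z', np.float64(77.1), 'yawerr', np.float64(-0.03), 'F', array([ 0.2, -0. , -0.6]), 'g', 0.0027156076869302046)
```

```bash
python3 -m pendant '[{"rotation":[0,0,0],"dp":[0,0,-25],"hand":1},{"rotation":[0,0,0],"dp":[35,-30,-30],"hand":1},{"rotation":[0,0,0],"dp":[70,-60,-30],"hand":1},{"rotation":[0,0,0],"dp":[100,-90,-25],"hand":1},{"rotation":[0,0,0],"dp":[113,-91.5,-20],"hand":1},{"rotation":[0,0,0],"dp":[113,-91.5,-10],"hand":1},{"rotation":[0,0,0],"dp":[113,-91.5,15],"hand":1},{"rotation":[0,0,0],"dp":[113,-91.5,40],"hand":1},{"rotation":[0,0,0],"dp":[113,-91.5,49],"hand":1},{"rotation":[0,0,0],"dp":[113,-91.5,49],"hand":1}]'
python3 - <<'E'
from h import *
print(st()); wsnap('w15'); snap('top','top15')
E
```

```text
time: 15.35
tool_pos: [0.4951, 0.184, 0.0268]
tcp_rot: [0.607, 0.794, -0.001, -0.001]
force: [-0.2, 0.3, 0.3]
grip_width: 0.006
('t 15.35', 'unit', array([-2.494e+02,  2.000e-01]), 'z', np.float64(26.8), 'yawerr', np.float64(-0.11), 'F', array([-0.2,  0.3,  0.3]), 'g', 0.005708468709002404)
```

View pics/top15.png

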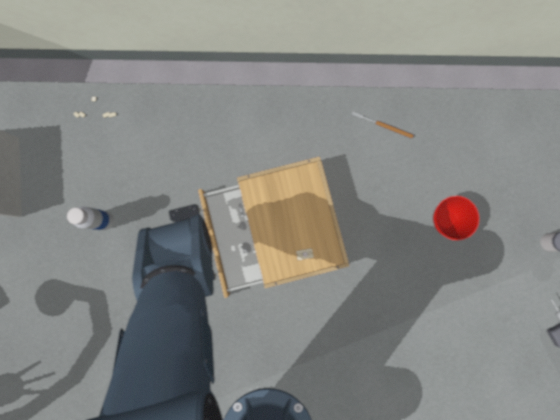

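View pics/w15.png

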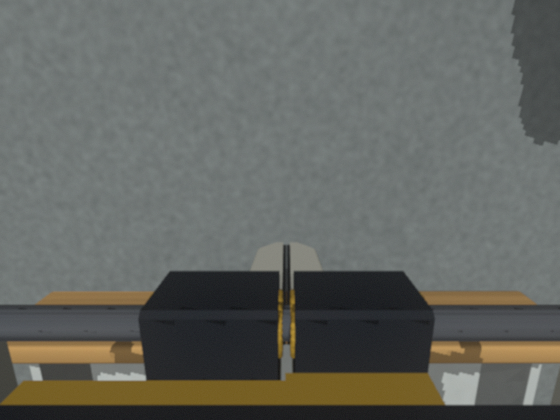

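```bash
python3 -m pendant '[{"rotation":[0,0,0],"dp":[-10,0,0],"hand":1},{"rotation":[0,0,0],"dp":[-18,0,0],"hand":1},{"rotation":[0,0,0],"dp":[-24,0,0],"hand":1},{"rotation":[0,0,0],"dp":[-30,0,0],"hand":1},{"rotation":[0,0,0],"dp":[-38,0,0],"hand":1},{"rotation":[0,0,0],"dp":[-46,0,0],"hand":1},{"rotation":[0,0,0],"dp":[-54,0,0],"hand":1},{"rotation":[0,0,0],"dp":[-62,0,0],"hand":1},{"rotation":[0,0,0],"dp":[-70,0,0],"hand":1},{"rotation":[0,0,0],"dp":[-78,0,0],"hand":1}]'
python3 -m pendant '[{"rotation":[0,0,0],"dp":[-8,0,0],"hand":1},{"rotation":[0,0,0],"dp":[-16,0,0],"hand":1},{"rotation":[0,0,0],"dp":[-24,0,0],"hand":1},{"rotation":[0,0,0],"dp":[-30,0,0],"hand":1},{"rotation":[0,0,0],"dp":[-36,0,0],"hand":1},{"rotation":[0,0,0],"dp":[-38,0,0],"hand":1},{"rotation":[0,0,0],"dp":[-38,0,0],"hand":1}]'
python3 - <<'E'
from h import *
print(st()); snap('top','top16')
p,_=load('top16'); cv2.imwrite('pics/top16z.png',cv2.resize(p[145:305,185:365],None,fx=4,fy=4,interpolation=cv2.INTER_CUBIC))
E
```

```text
time: 16.45
tool_pos: [0.5156, 0.1089, 0.0281]
tcp_rot: [0.607, 0.795, 0.0, 0.0]
force: [0.7, 2.0, 0.8]
grip_width: 0.008
time: 17.15
tool_pos: [0.5252, 0.0725, 0.028]
tcp_rot: [0.607, 0.795, -0.0, -0.0]
force: [0.3, 0.3, -0.0]
grip_width: 0.004
('t 17.15', 'unit', array([-133.9,   -0.3]), 'z', np.float64(28.0), 'yawerr', np.float64(-0.07), 'F', array([ 0.3,  0.3, -0. ]), 'g', 0.004193582690965159)
```

View pics/top16z.png

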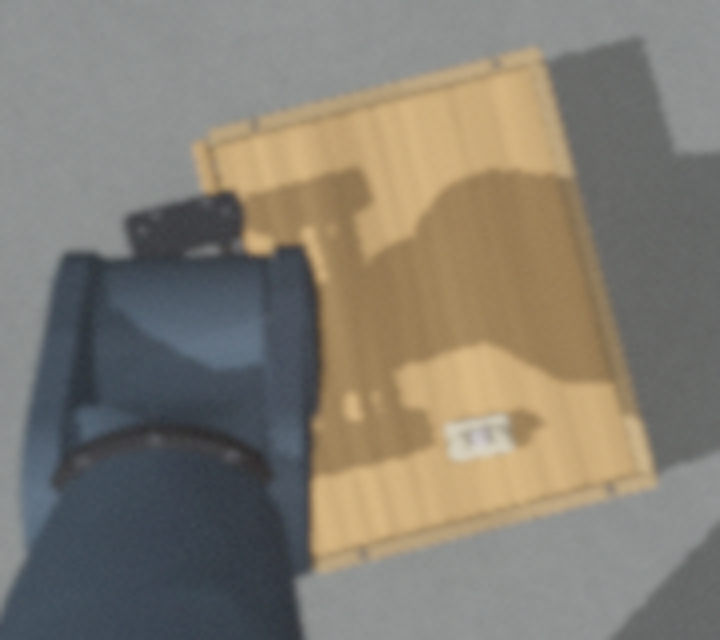

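```bash
python3 -m pendant '[{"rotation":[0,0,0],"dp":[-2,0,0],"hand":1},{"rotation":[0,0,0],"dp":[-4,0,0],"hand":1},{"rotation":[0,0,0],"dp":[-4,0,0],"hand":1}]'; python3 -m pendant '[{"rotation":[0,0,0],"dp":[-1,0,0],"hand":1},{"rotation":[0,0,0],"dp":[-2,0,0],"hand":1}]'; python3 - <<'E'
from h import *
print(st())
E
```

```text
time: 17.5
tool_pos: [0.5263, 0.0689, 0.028]
tcp_rot: [0.607, 0.795, -0.0, -0.0]
force: [-0.1, -0.0, -0.3]
grip_width: 0.005
time: 17.7
tool_pos: [0.5263, 0.0686, 0.028]
tcp_rot: [0.607, 0.794, 0.0, -0.001]
force: [-4.6, 20.2, 1.1]
grip_width: 0.005
('t 17.70', 'unit', array([-129.8,   -0.2]), 'z', np.float64(28.0), 'yawerr', np.float64(-0.11), 'F', array([-4.6, 20.2,  1.1]), 'g', 0.005080637659750158)
```

```bash
python3 -m pendant '[{"rotation":[0,0,0],"dp":[10,0,0],"hand":1},{"rotation":[0,0,0],"dp":[40,0,0],"hand":1},{"rotation":[0,0,0],"dp":[60,0,-30],"hand":1},{"rotation":[0,0,0],"dp":[60,0,-75],"hand":1},{"rotation":[0,0,0],"dp":[60,0,-120],"hand":1},{"rotation":[0,0,0],"dp":[40,0,-165],"hand":1},{"rotation":[0,0,0],"dp":[0,0,-200],"hand":1},{"rotation":[0,0,0],"dp":[-30,0,-220],"hand":1},{"rotation":[0,0,0],"dp":[-30,0,-220],"hand":1},{"rotation":[0,0,0],"dp":[-30,0,-220],"hand":1}]'; python3 - <<'E'
from h import *
print(st()); wsnap('w17'); snap('top','top17')
E
```

```text
time: 18.7
tool_pos: [0.5348, 0.038, 0.248]
tcp_rot: [0.608, 0.794, 0.0, 0.0]
force: [0.2, 0.2, -0.5]
grip_width: 0.003
('t 18.70', 'unit', array([-98.1,  -0.1]), 'z', np.float64(248.0), 'yawerr', np.float64(-0.13), 'F', array([ 0.2,  0.2, -0.5]), 'g', 0.0032237467942510755)
```

View pics/w17.png

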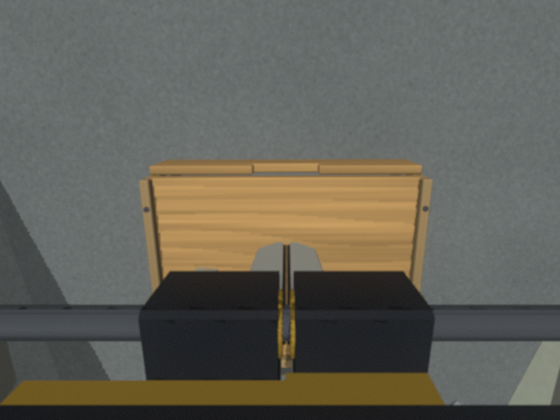

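View pics/top17.png

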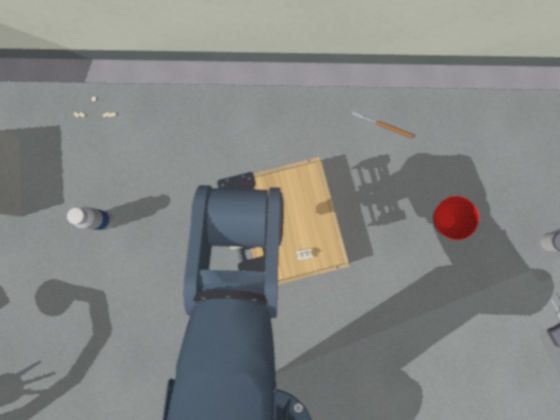

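```bash
python3 - <<'E'
from h import *
p,_=load('w17');i=linfo('w17'); h=cv2.cvtColor(p,cv2.COLOR_BGR2HSV)
cv2.imwrite('pics/w17z.png',cv2.resize(p[150:230,130:330],None,fx=4,fy=4,interpolation=cv2.INTER_CUBIC))
for u in (190,220,360,390):
    c=np.nonzero(h[150:176,u,1]>80)[0]+150
    print(u,c.min(),c.max(),'outer',w2u(onplane(i,u,c.min()-.5,.058)),'inner',w2u(onplane(i,u,c.max()+.5,.058)))
for v in (174,175,176,177,178): print(v,p[v,220],w2u(onplane(i,220,v-.5,.075)))
a,_=load('top0');b,_=load('top17'); 
for n,(y0,y1,x0,x1) in dict(bowl=(190,245,425,485),can=(200,235,60,112),model=(244,262,294,318)).items():
    A=a[y0:y1,x0:x1];B=b[y0:y1,x0:x1]; print(n,cv2.phaseCorrelate(cv2.cvtColor(A,6).astype(np.float32),cv2.cvtColor(B,6).astype(np.float32)))
E
```

```text
190 160 174 outer [-0.12658032 -0.10041928] inner [-0.11066719 -0.10164135]
220 160 174 outer [-0.12652478 -0.06887172] inner [-0.11061313 -0.06972162]
360 159 175 outer [-0.12731295  0.07818158] inner [-0.10928738  0.07918375]
390 159 175 outer [-0.1272574   0.10965741] inner [-0.1092335  0.1110801]
174 [ 75  96 110] [-0.114504   -0.06628143]
175 [ 82 102 118] [-0.11348276 -0.06633598]
176 [ 75 112 138] [-0.11245991 -0.06639062]
177 [ 83 133 166] [-0.11143545 -0.06644534]
178 [ 89 146 185] [-0.11040937 -0.06650014]
bowl ((-0.1137084903790786, 0.1155520802354566), 0.7538091360198127)
can ((-0.023241593787567183, -0.02694083952937021), 0.9956435578350177)
model ((-0.0262470562221786, 0.023868429588207007), 0.9351480581142284)
```

View pics/w17z.png

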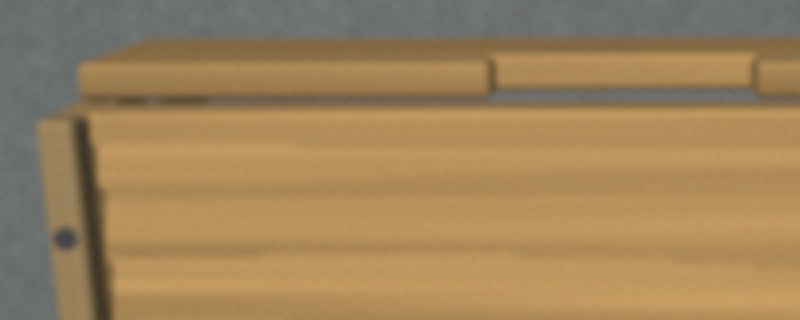

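```bash
python3 -c "
from plant import ctrl
print(ctrl.job_done(), ctrl.sense()['time'])"
```

```text
the job is handed in; nothing more can be done
the job is handed in; nothing more can be done
```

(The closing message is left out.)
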